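Make room on the jar rail and push the sugar bowl in

ROBOT

A 6-joint arm with a two-finger parallel gripper is mounted at the origin on a cart in front of the work surface, level with it; the furniture and walls round the work are solid. World frame = base frame: x ahead of the robot, y to its left, z up, the work surface at z = 0. Lengths are in m, angles in rad, forces in N, time in s.
With the tool pointing down it reaches from about 0.375 to 0.975 m from the base axis. Payload 3.8 kg.
Tool frame: the origin (TCP) lies on the centre line of the jaws, within the pads' length; the fingertips stand 14 mm ahead of it and the grasp point (between the pads) lies 5 mm behind it; z points along the fingers, y is the line along which they close (so a half turn about z gives the same grasp; the last joint's range is limited). The gripper opens to 85 mm and grips with 20 to 120 N. Pads are 22 mm wide; open, the fingers measure 114 mm over their backs; the gripper's body (76 mm by 85 mm) begins 54 mm behind the grasp point. The pads swing forward as they close: fully open they stand 13 mm farther back than shut.
Start: joints at [-1.344, 0.264, 1.604, -0, 1.274, -0.037], TCP at [0.176, -0.652, 0.221] pointing down, gripper open.
Joint ranges: [-2.63, 2.63], [-0.94, 2.18], [0.31, 2.57], [-1.31, 4.45], [0, 2.66], [-2.55, 2.55]. Speed limits (rad/s): [2.57, 2.57, 3.14, 3.14, 3.14, 3.14].

INTERFACE

Orientations are given as a rotation vector (axis times angle).
In Python, from workcell import bot, eyes, spot_in gives the robot as it stands.
- The arm moves only by the tool carry_out, never from a script. Its argument "series" is text: rows parted by semicolons, each of 4 numbers parted by spaces: the shift along the world's x, y, z in m, then the turn about the world's z in degrees. In form: tx ty tz roll; .... A call has 1 to 20 rows; each row shifts and turns the commanded pose from where the row before left it; what a row does not reach is not made up. A row lasts 1/8 s, in which the tool goes at most 62.5 mm and 10.7 degrees, less where a joint would pass 70% of its speed; a pose out of reach is approached as far as the arm can. A call is refused whole if a number of a shift passes 0.0625 or a number of a turn 10.7, either way. A call with a gripper value outside its range is refused whole. "jaw" is the gripper command: -1 is shut, 1 is fully open, values between are in proportion, set as the call begins (left out, the last holds). The fingers move at their own pace and stop on an object; "grip_force" is the grip in N (left out, the last holds). Time passes only in rows, so rows that do not move let the fingers close. It gives the time, the measured TCP pose, the force, the opening and the grip force at its end, in the units of the state.
- bot.read_state(): the state, without advancing time (a new reading comes with each control period).
- eyes.read_camera(name): name is "scene" or "top" or "wrist"; returns (picture, depth): 400x640x3 uint8, blue, green, red; 400x640 float32, m along the optical axis (not along the pixel's ray), 0 where there is no reading.
- eyes.get_calibration(name): a dict with "K" (3x3 intrinsics, pixels), "position" and "rotation" of the camera in the world; the wrist camera has in their place "T_tool_cam" (4x4, takes a point from camera to tool coordinates, whose origin is the TCP and whose axes are the flange's). Camera axes: x right, y down, z forward; pixel columns grow to the right and rows downward; lengths in m; the calibration is good to about 2 mm. A picture is of the moment at which its call begins: read the wrist's pose just before it. get_calibration takes no time and is no camera call.
- bot.finish_job(): hands the job in; it is judged then, once.
Trained networks look in the newest picture that a camera, given by its name, has taken for a name from the list of things; names that differ only in an ending like _2 or _b are one class to them, and where a whole thing is asked for, a point or a joint stands for the part that bears it (a point fixed in the world has none). Each returns a list of dicts, best first, with "score" (0 to 1); they miss things now and then, are a little off and sometimes report something else, mostly with a low value. They report only what shows in the picture. A call takes as long as a camera call.
- spot_in(camera, target): "rect" ([centre column, centre row, width, height] in pixels, round what is visible of it).
The state is a dict: "time": time; "q": joint angles; "joint_vel": joint speeds; "joint_torque": joint torques, N m; "tool_pos": TCP position; "tcp_rot": TCP orientation; "wrist_force": force on the tool from outside, world axes, zero at the start; "torque": the same for the moment, N m; "width": opening from 0.0 (shut) to 1.0 (fully open); "grip_force": force on a finger pad.
Only numpy, scipy, OpenCV 4.12 (cv2) and the standard library are available. Lean on these libraries where they do the work, as an engineer would, in place of code of your own. Each camera call takes 0.05 s, during which the arm holds its last target. There are 200 camera calls.

TASK

Add the white sugar bowl to the row on the jar rail by pressing and pushing only; pick nothing up. Press the orange release pad on the sliding stop and, keeping it down, push the stop back to the very end of its bar; then push the bowl into the opened gap beside the two jars until it stands against the back rails, and push the stop up snug against the bowl. Keep everything upright, and leave the cup, the teaspoon and the green-labelled spice jar alone.

Things in the scene. Friction and masses are not known exactly. Their poses are not given: they have to be found in the camera images.
- jar_rail: Low aluminium stand, 350 mm long, fixed on the worktop. Origin on the worktop; x from its open front to the back rails, y left along the bar, z up. Rails (steel rod, toothed bar above, to z 50 mm): front faces x=47 mm. Fixed end plate: x -25..68, y 145..155, 60 high. Low end bracket: x 39..75, y -164..-171, 54 high. Jars stand on the worktop between end plate and stop, against the rails.
- stop (a joint): Sliding stop, m: gap between its pad and the fixed pad is 95 mm + value; pad face at rail y = 50 mm - value. Starts about 0.01..0.03; 0.132 = very end of the bar. Ratchet, 6 mm teeth: can always be pushed up (to +y, value falls; 3..6 N, clicks); blocked the other way unless the release is held down, then slides at about 2 N. Stays put. About 0.083 with both jars and bowl packed.
- stop_release (a joint): Rocker of the orange release pad, rad: 0 sprung up (ratchet locked), 0.30 fully down (hard stop); the ratchet is free from about 0.2. The middle of the pad sinks about 7 mm; fully down takes about 5 N there. Springs up when let go; clicks by itself while the stop is pushed up.
- release_pad (a point): Middle of the orange pad's top (36 mm along rail x, 34 mm along rail y), 72 mm above the worktop, at rail x = 57 mm, 27.5 mm behind (-y of) the stop's pad face. Behind it the stop's black raised back rises to 88 mm (42 mm wide, front face 18.5 mm to -y of the pad's middle): a finger that holds the pad down pushes the stop back against it.
- stop_plate (a point): Middle of the outer (-y) face of the stop's aluminium plate, at rail x = -2 mm, 34 mm above the worktop, 10 mm behind the pad face. The plate spans rail x -25..75 mm, 8 to 60 mm above the worktop; its outer face is free for x -25..35 mm and may be pushed to +y. Axes as the rail's.
- stop_back (a point): Middle of the outer (-y) face of the stop's black raised back: rail x = 57 mm, 80 mm behind the pad face, 69 mm above the worktop. The face is 42 mm wide and reaches 50 to 88 mm above the worktop; it can be pushed to +y, also above the low end bracket. Axes as the rail's.
- sugar_center (a point): Centre, 37 mm above the worktop, of the round white sugar bowl: 95 mm across (widest below 46 mm), 74 mm high with its fixed lid and knob, about 0.35 kg. Starts in front of the rail, at rail x about -80..-105 mm. Standing against the rails, its centre is at rail x = 0.
- salt_center (a point): Centre, 45 mm up, of the salt shaker: clear with a metallic top, 44 mm across, 90 mm high. Stands in the row.
- pepper_center (a point): Centre, 49 mm up, of the pepper jar with a grey lid: 47 mm across, 98 mm high. It and the salt shaker stand side by side next to the fixed end plate, in either order, against the rails.
- cup: White espresso cup, red-brown inside, 62 mm across, 51 mm high, left of the rail; origin under its middle. Leave alone.
- spoon: Steel teaspoon, 130 mm, lying left of the rail; origin under its middle. Leave alone.
- herbs: Spice jar with a green label, 43 mm across, 100 mm high, far left; origin under its middle. Leave alone.

How it is judged:
By the outcome, as a careful person would: the job done as asked, in the order asked, and still so for the second after the job is handed in, with the robot touching nothing.
It also fails if it takes over 72 s, if anything falls off the work surface, if the arm or the gripper's body presses on something with over 40 N, if the wrist force passes 120 N, or if a joint passes its speed limit or range.

## Working session

There is one attempt and no reset: what is moved stays moved. The work goes in short steps, Python scripts to look and compute and a tool call to move; the robot and the scene stay as the last step left them, time stands still between calls to the robot, and variables do not carry over. Pictures are saved under pics/ and viewed, at most 14 in all, crops included, and the job is handed in when it is done.

Besides the shell and the picture viewer there is one more tool, called after "Call:" as name(argument=value, ...) on one line, values as JSON. carry_out: Moves the arm, as the interface text tells. Its arguments: {"type":"object","properties":{"series":{"type":"string"},"jaw":{"type":"number"},"grip_force":{"type":"number"}},"required":["series"]}

```bash
mkdir -p pics; cat > h.py <<'E'
from workcell import bot, eyes, spot_in
import numpy as np, cv2
def world(cam,u,v,d):
    c=eyes.get_calibration(cam);K=np.array(c["K"])
    p=np.array([(u-K[0,2])/K[0,0]*d,(v-K[1,2])/K[1,1]*d,d])
    return np.array(c["rotation"])@p+np.array(c["position"])
def cloud(cam,depth):
    c=eyes.get_calibration(cam);K=np.array(c["K"])
    v,u=np.mgrid[0:400,0:640]
    P=np.stack([(u-K[0,2])/K[0,0]*depth,(v-K[1,2])/K[1,1]*depth,depth],-1)
    return P@np.array(c["rotation"]).T+np.array(c["position"])
E
python3 - <<'E'
from h import *
np.set_printoptions(precision=3,suppress=True)
ims=[]
for cam in ("scene","top"):
    im,d=eyes.read_camera(cam); cv2.imwrite(f"pics/{cam}0.png",im); np.save(cam+"0.npy",d)
    for t in ["jar_rail","stop","release_pad","stop_plate","stop_back","sugar_center","salt_center","pepper_center","cup"]:
        r=spot_in(cam,t)
        for x in r[:1]:
            u,v,w,h=x["rect"]; dd=d[int(np.clip(v,0,399)),int(np.clip(u,0,639))]
            print(cam,t,round(x["score"],2),np.array([u,v,w,h]).round(1),world(cam,u,v,dd))
print(eyes.get_calibration("top")["position"],bot.read_state()["time"])
E
```

```text
scene jar_rail 0.6 [341.9 173.9  38.8  30.7] [-1.537 -0.855 -1.056]
scene stop 0.85 [297.7 190.2  28.8  45. ] [-1.269 -0.588 -0.788]
scene release_pad 0.65 [249.2 272.8  27.   54.3] [-0.466  0.215  0.014]
scene stop_plate 0.62 [310.4 189.2  50.4  42.3] [-1.424 -0.743 -0.944]
scene stop_back 0.69 [295.9 189.   29.1  40.6] [-1.231 -0.549 -0.75 ]
scene sugar_center 0.57 [342.2 173.4  34.4  28.5] [-1.542 -0.86  -1.061]
scene salt_center 0.78 [332.3 207.2  16.6  19.8] [-1.075 -0.394 -0.595]
scene pepper_center 0.68 [321.8 197.8  27.1  36.1] [-1.156 -0.475 -0.675]
scene cup 0.8 [278.5 243.9  36.3  34. ] [-0.79  -0.109 -0.309]
top jar_rail 0.76 [352.8 174.7  96.1 133.3] [ 0.153 -0.183  0.604]
top stop 0.65 [355.8 169.8  31.9  58.6] [ 0.112 -0.224  0.563]
top release_pad 0.72 [352.5 164.8  12.7  18.1] [ 0.103 -0.233  0.554]
top stop_plate 0.75 [355.2 170.3  31.3  51.4] [ 0.118 -0.218  0.569]
top stop_back 0.61 [356.  169.8  35.3  52.5] [ 0.11  -0.225  0.562]
top sugar_center 0.76 [412.1 187.8  38.9  36.9] [-0.096 -0.432  0.355]
top salt_center 0.68 [332.8 210.6  18.7  16.1] [0.441 0.106 0.893]
top pepper_center 0.93 [348.4 194.6  20.5  16.4] [ 0.284 -0.052  0.735]
top cup 0.71 [278.8 184.4  24.5  37.6] [0.596 0.261 1.048]
[0.477 0.142 0.929] 1.0
```

View pics/top0.png

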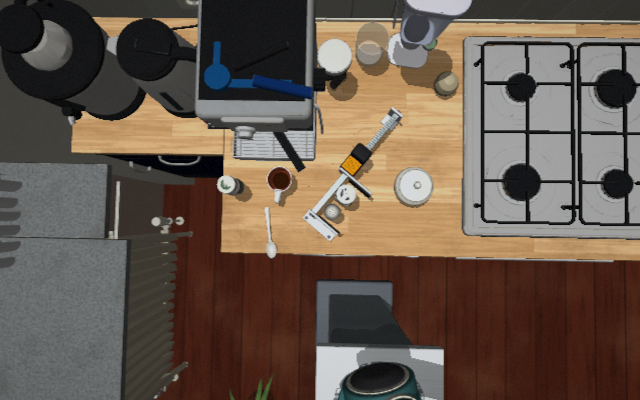

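View pics/scene0.png

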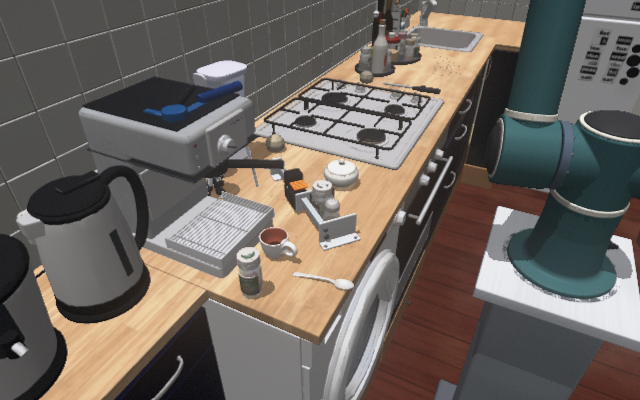

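The pictures show the rail diagonally at about (312,225)–(393,115) in the top view, with the orange pad at (352,160) and the bowl at (413,187). The rotation is evidently a rotation vector, so I'll fix the helper for that.

```bash
sed -i 's/np.array(c\["rotation"\])/rot(c["rotation"])/; s/^import numpy as np, cv2/import numpy as np, cv2\nfrom scipy.spatial.transform import Rotation as R\ndef rot(r):\n    r=np.array(r,float); return r if r.shape==(3,3) else (R.from_rotvec(r) if r.size==3 else R.from_quat(r)).as_matrix()/' h.py
python3 - <<'E'
from h import *
np.set_printoptions(precision=3,suppress=True)
c=eyes.get_calibration("top");print(c)
d=np.load("top0.npy")
for n,u,v in [("pad",352,162),("bowl",413,186),("salt",333,211),("pepper",346,195),("cup",280,180),("barend",393,115),("plateA",310,217),("plateB",333,236),("table",440,200)]:
    print(n,world("top",u,v,d[v,u]))
im=cv2.imread("pics/top0.png")[90:260,200:460]; cv2.imwrite("pics/top0c.png",cv2.resize(im,None,fx=3,fy=3,interpolation=cv2.INTER_CUBIC))
print(bot.read_state())
E
```

```text
{'K': array([[364.562,   0.   , 319.062],
       [  0.   , 364.562, 198.638],
       [  0.   ,   0.   ,   1.   ]]), 'position': array([0.477, 0.142, 0.929]), 'rotation': array([-2.211,  2.169, -0.031])}
pad [0.605 0.081 0.069]
bowl [ 0.551 -0.067  0.058]
salt [0.487 0.124 0.086]
pepper [0.524 0.095 0.098]
cup [0.564 0.257 0.015]
barend [ 0.725 -0.019  0.048]
plateA [0.472 0.18  0.004]
plateB [0.425 0.121 0.003]
table [ 0.522 -0.149 -0.001]
{'time': 1.0, 'q': array([-1.344,  0.264,  1.604, -0.   ,  1.274, -0.037]), 'joint_vel': array([ 0.   ,  0.001,  0.   , -0.001,  0.   , -0.001]), 'joint_torque': array([  0.   , -51.508, -36.774,  -0.   ,   0.001,  -0.   ]), 'tool_pos': array([ 0.176, -0.652,  0.221]), 'tcp_rot': array([3.114, 0.413, 0.   ]), 'wrist_force': array([0.599, 0.56 , 1.411]), 'torque': array([-0.02 , -0.053,  0.037]), 'grip_force': 0.0, 'width': 0.9975244077662241}
```

View pics/top0c.png

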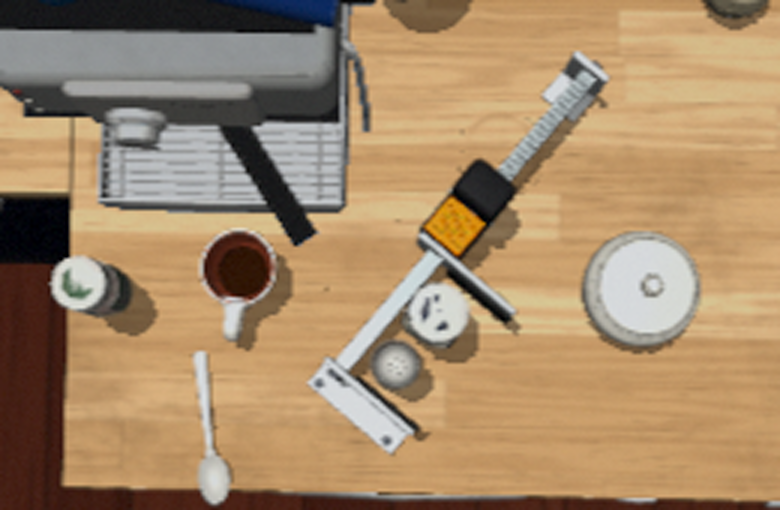

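Call:
carry_out(series="0.022 0.038 0.007 2;0.022 0.038 0.007 2;0.022 0.038 0.007 2;0.022 0.038 0.007 2;0.022 0.038 0.007 2;0.022 0.038 0.007 2;0.022 0.038 0.007 2;0.022 0.038 0.007 2;0.022 0.038 0.007 2;0.022 0.038 0.007 2;0.022 0.038 0.007 2;0.022 0.038 0.007 2;0.022 0.038 0.007 2;0.022 0.038 0.007 2;0.022 0.038 0.007 2;0.022 0.038 0.007 2;0.022 0.038 0.007 2;0 0 0 0", jaw=-1)

```text
time: 3.25
tool_pos: [0.5513, -0.0032, 0.3402]
tcp_rot: [-2.855, -1.311, -0.002]
wrist_force: [-0.4, 0.3, 0.7]
width: -0.003
grip_force: 0.0
```

```bash
cat >> h.py <<'E'
def wpose():
    s=bot.read_state(); T=np.eye(4); T[:3,:3]=rot(s["tcp_rot"]); T[:3,3]=s["tool_pos"]
    return T@np.array(eyes.get_calibration("wrist")["T_tool_cam"])
def wcloud(T,d):
    K=np.array(eyes.get_calibration("wrist")["K"]); v,u=np.mgrid[0:400,0:640]
    P=np.stack([(u-K[0,2])/K[0,0]*d,(v-K[1,2])/K[1,1]*d,d],-1)
    return P@T[:3,:3].T+T[:3,3]
E
python3 - <<'E'
from h import *
np.set_printoptions(precision=3,suppress=True)
T=wpose(); im,d=eyes.read_camera("wrist"); cv2.imwrite("pics/w1.png",im); np.savez("w1.npz",T=T,d=d); print(T)
for t in ["release_pad","sugar_center","pepper_center","salt_center"]:
    for x in spot_in("wrist",t)[:1]: print(t,x)
# top-cam cloud candidates in prelim rail frame
P=cloud("top",np.load("top0.npy"))
print("handle", P[160:170,285:302:4,2])
E
```

```text
[[ 0.759 -0.627 -0.175  0.595]
 [-0.651 -0.731 -0.206  0.048]
 [ 0.001  0.271 -0.963  0.493]
 [ 0.     0.     0.     1.   ]]
release_pad {'rect': [310.0, 100.4, 24.3, 29.6], 'score': 0.69}
sugar_center {'rect': [353.0, 194.8, 54.7, 57.3], 'score': 0.71}
pepper_center {'rect': [265.9, 129.1, 39.1, 39.4], 'score': 0.74}
salt_center {'rect': [235.6, 130.1, 32.7, 26.4], 'score': 0.96}
handle [[ 0.005  0.007  0.202  0.204  0.196]
 [-0.    -0.001  0.2    0.202  0.199]
 [ 0.001 -0.001  0.197  0.201  0.199]
 [-0.004  0.     0.195  0.199  0.202]
 [-0.     0.002 -0.002  0.201  0.201]
 [ 0.001 -0.003 -0.001  0.2    0.202]
 [-0.003 -0.001  0.001  0.2    0.198]
 [ 0.05   0.    -0.003  0.201  0.198]
 [ 0.051 -0.003 -0.     0.197  0.201]
 [ 0.042 -0.001 -0.001  0.195  0.201]]
```

View pics/w1.png

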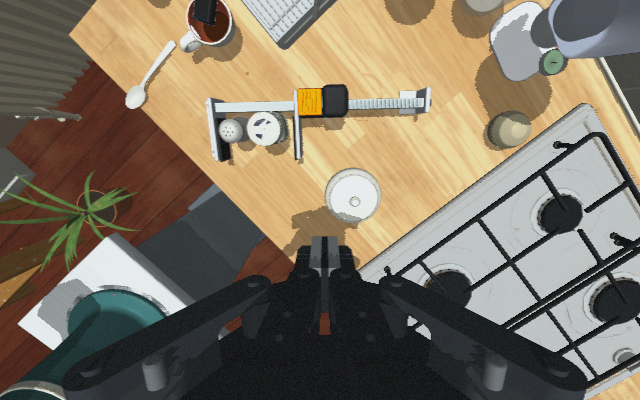

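The wrist view shows the rail nearly horizontal: end plate (213,130), pad (310,102), bracket (428,98), and bowl at (353,195).

```bash
python3 - <<'E'
from h import *
np.set_printoptions(precision=4,suppress=True)
z=np.load("w1.npz"); W=wcloud(z["T"],z["d"]); im=cv2.imread("pics/w1.png")
hsv=cv2.cvtColor(im,cv2.COLOR_BGR2HSV)
v,u=np.mgrid[0:400,0:640]
def sel(a,b,c,e,lo,hi): 
    m=(u>=a)&(u<=b)&(v>=c)&(v<=e)&(W[...,2]>lo)&(W[...,2]<hi)&(z["d"]>0); return W[m]
bar=np.vstack([sel(350,412,92,114,.042,.054),sel(222,294,92,114,.042,.054)])[:,:2]
c=bar.mean(0); dv=np.linalg.svd(bar-c)[2][0]; dv*=np.sign(dv[1]); yaw=np.arctan2(-dv[0],dv[1]); print("yaw",np.degrees(yaw),len(bar))
ex=np.array([np.cos(yaw),np.sin(yaw)]); ey=np.array([-np.sin(yaw),np.cos(yaw)])
L=lambda P:np.c_[P[:,:2]@ex,P[:,:2]@ey,P[:,2]]
def rep(n,P):
    q=L(P); print(n,len(q),np.percentile(q,2,0),np.percentile(q,50,0),np.percentile(q,98,0))
rep("bar",np.c_[bar,bar[:,0]*0])
rep("endplate",sel(200,228,92,165,.053,.066))
rep("stopplate",sel(285,305,92,165,.053,.066))
rep("bracket",sel(416,436,82,116,.050,.060))
o=(hsv[...,0]>10)&(hsv[...,0]<25)&(hsv[...,1]>180)&(hsv[...,2]>120)&(u>290)&(u<330)&(v>80)&(v<125)&(W[...,2]>.06)
rep("orange",W[o]); rep("black",sel(320,350,80,120,.08,.095))
rep("bowl",sel(320,390,160,230,.03,.09)); rep("pepper",sel(245,290,105,150,.09,.105)); rep("salt",sel(215,246,112,148,.08,.095))
b=np.array(sel(320,390,160,230,.008,.05))[:,:2]
rep("bowlall",np.c_[b,b[:,0]*0])
E
```

```text
yaw 50.71353710557489 1341
bar 1341 [ 0.4325 -0.5581  0.    ] [ 0.4391 -0.3782  0.    ] [ 0.446  -0.2802  0.    ]
endplate 389 [ 0.3625 -0.2705  0.0531] [ 0.4047 -0.266   0.0582] [ 0.45   -0.2617  0.0606]
stopplate 346 [ 0.3629 -0.3925  0.0531] [ 0.4036 -0.3889  0.0589] [ 0.4539 -0.3828  0.061 ]
bracket 131 [ 0.4249 -0.5861  0.0501] [ 0.4419 -0.582   0.0532] [ 0.4594 -0.57    0.0552]
orange 627 [ 0.4253 -0.4261  0.0697] [ 0.4427 -0.41    0.0716] [ 0.4591 -0.3941  0.0735]
black 787 [ 0.422  -0.4621  0.0818] [ 0.4422 -0.4455  0.0871] [ 0.4616 -0.4293  0.0892]
bowl 2436 [ 0.2555 -0.5159  0.0349] [ 0.3    -0.4734  0.052 ] [ 0.3371 -0.4331  0.0705]
pepper 907 [ 0.387  -0.3684  0.0947] [ 0.4078 -0.3482  0.0977] [ 0.4275 -0.3274  0.0994]
salt 385 [ 0.3912 -0.3108  0.0803] [ 0.4053 -0.2985  0.0862] [ 0.4198 -0.2839  0.0893]
bowlall 833 [ 0.2513 -0.5184  0.    ] [ 0.3155 -0.4666  0.    ] [ 0.3396 -0.4304  0.    ]
```

Call:
carry_out(series="0.009 0.017 -0.02 0.4;0.009 0.017 -0.04 0.4;0.009 0.017 -0.04 0.4;0.009 0.017 -0.045 0.4;0.009 0.017 -0.045 0;0 0 -0.035 0;0 0 -0.012 0;0 0 0 0;0 0 0 0")

```text
time: 4.62
tool_pos: [0.5964, 0.0793, 0.1045]
tcp_rot: [2.838, 1.344, 0.005]
wrist_force: [-0.8, -0.2, 0.8]
width: 0.004
grip_force: 0.0
```

```bash
python3 - <<'E'
from h import *
np.set_printoptions(precision=4,suppress=True)
s=bot.read_state();p=s["tool_pos"];q=p[:2]-np.array([.5656,.0354])
a=np.radians(50.7);print(p,q@[np.cos(a),np.sin(a)],q@[-np.sin(a),np.cos(a)],s["wrist_force"],rot(s["tcp_rot"])[:2,:2])
T=wpose(); im,d=eyes.read_camera("wrist"); im=im[120:330,180:460]
cv2.imwrite("pics/w2.png",cv2.resize(im,None,fx=2.5,fy=2.5))
E
```

```text
[0.5964 0.0793 0.1045] 0.05348475832601831 0.003987752360262559 [-0.7781 -0.2212  0.8159] [[ 0.6335  0.7737]
 [ 0.7737 -0.6336]]
```

View pics/w2.png

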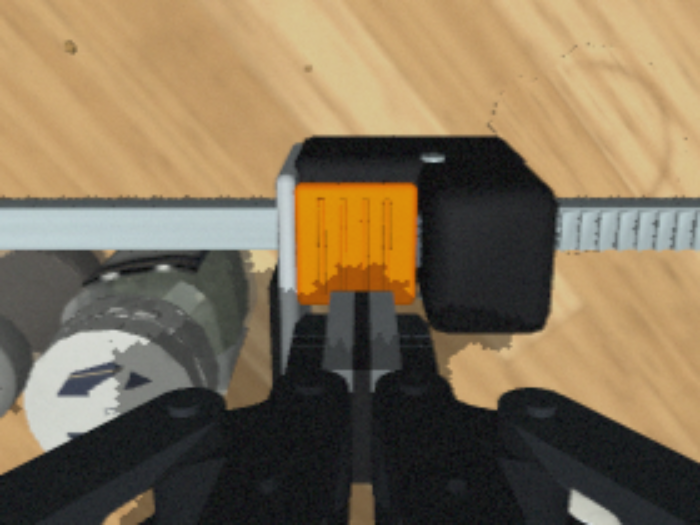

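The fingertip is centred over the orange pad (crop 360,270), between plate and black back. Going down now.

Call:
carry_out(series="0.002 0.0027 -0.01 0;0 0 -0.006 0;0 0 -0.002 0;0 0 -0.002 0;0 0 0 0")

```text
time: 5.3
tool_pos: [0.5969, 0.082, 0.0825]
tcp_rot: [-2.839, -1.345, 0.001]
wrist_force: [-0.2, 0.8, 0.7]
width: 0.003
grip_force: 0.0
```

Call:
carry_out(series="0 0 -0.003 0;0 0 -0.003 0;0 0 -0.002 0;0 0 0 0")

```text
time: 5.8
tool_pos: [0.5968, 0.082, 0.0743]
tcp_rot: [-2.839, -1.345, 0.001]
wrist_force: [0.3, 0.6, 0.3]
width: -0.0
grip_force: 0.0
```

```bash
python3 - <<'E'
from h import *
print(bot.read_state()["wrist_force"])
im,d=eyes.read_camera("wrist"); im=im[120:330,180:460]
cv2.imwrite("pics/w3.png",cv2.resize(im,None,fx=2.5,fy=2.5))
E
```

```text
[0.27866291 0.60674629 0.3173463 ]
```

View pics/w3.png

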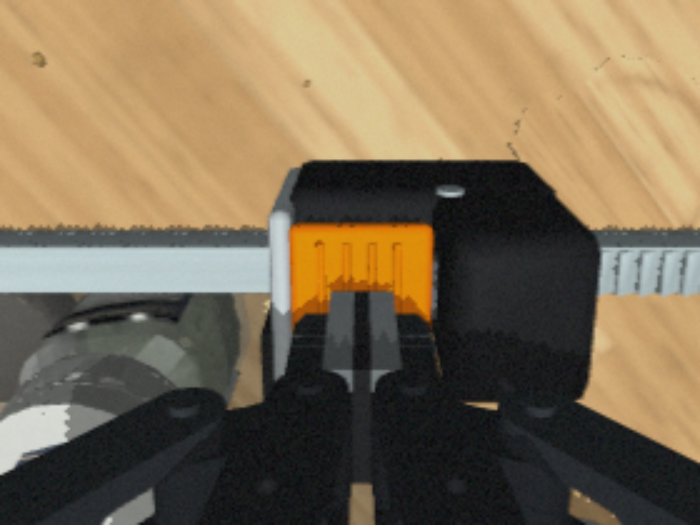

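```bash
python3 - <<'E'
from h import *
np.set_printoptions(precision=4,suppress=True)
T=wpose(); im,d=eyes.read_camera("wrist"); W=wcloud(T,d); s=bot.read_state()
a=np.radians(50.7);ex=np.array([np.cos(a),np.sin(a)]);ey=np.array([-ex[1],ex[0]]);o=np.array([.5656,.0354])
for u in (316,334):
  for v in (215,225,232,236,240,246,252,258): 
    w=W[v,u]; print(u,v,d[v,u],(w[:2]-o)@ex,(w[:2]-o)@ey,w[2])
print(s["tool_pos"])
E
```

```text
316 215 0.16260363 0.07203235578285844 0.010497721867265308 0.07305462668267368
316 225 0.1659517 0.06531936379938227 0.010587086460685954 0.07147367267151777
316 232 0.16786706 0.060645764907026674 0.01063748042453936 0.07080488649795286
316 236 0.14994226 0.06534638467864412 0.010131680285790734 0.08810384864237825
316 240 0.1440995 0.06566190999643234 0.009965744205923438 0.0940867067809571
316 246 0.13727975 0.06560951094381207 0.009771692721479996 0.10118896149060191
316 252 0.13152628 0.06536199815184225 0.009607803502645758 0.10723826227781966
316 258 0.1252393 0.0655972996507313 0.009429160209233461 0.11370546326897617
334 215 0.16443536 0.07146057483016642 8.173152877434436e-05 0.07132297798388104
334 225 0.16603334 0.06530188815884448 2.0071730756585893e-05 0.07140413232024276
334 232 0.16731215 0.06086584812067088 -2.884071013395885e-05 0.07132978931510858
334 236 0.14899799 0.06572451549901248 0.0006202606467763014 0.08898754488452715
334 240 0.14424782 0.06561189654670462 0.0007874168781945968 0.0939557239646431
334 246 0.13664564 0.0658875022278053 0.0010553325001186342 0.10177786544876521
334 252 0.1316875 0.06529933597330519 0.0012293945460199853 0.10709664616884625
334 258 0.12508014 0.06567974569785964 0.0014623747663237022 0.1138553614584364
[0.597  0.0821 0.0746]
```

Call:
carry_out(series="0.001 0.0015 -0.005 0;0 0 -0.004 0;0 0 -0.002 0;0 0 -0.002 0;0 0 0 0")

```text
time: 6.52
tool_pos: [0.598, 0.0835, 0.0616]
tcp_rot: [2.839, 1.345, -0.0]
wrist_force: [-0.1, 0.8, -0.6]
width: -0.002
grip_force: 0.0
```

Call:
carry_out(series="0 0 -0.002 0;0 0 -0.002 0;0 0 -0.002 0;0 0 0 0")

```text
time: 7.02
tool_pos: [0.5983, 0.0836, 0.0568]
tcp_rot: [2.839, 1.345, 0.001]
wrist_force: [-2.8, -0.3, 5.1]
width: -0.003
grip_force: 3.0
```

Call:
carry_out(series="0 0 -0.002 0;0 0 -0.002 0;0 0 0 0")

```text
time: 7.4
tool_pos: [0.5998, 0.0827, 0.0551]
tcp_rot: [2.836, 1.345, 0.004]
wrist_force: [-3.6, -3.2, 14.8]
width: 0.001
grip_force: 7.5
```

Call:
carry_out(series="0.0023 -0.0019 0 0;0.0023 -0.0019 0 0;0.0023 -0.0019 0 0;0.0031 -0.0025 0 0;0.0031 -0.0025 0 0;0 0 0 0")

```text
time: 8.15
tool_pos: [0.6133, 0.0717, 0.0552]
tcp_rot: [2.836, 1.344, 0.005]
wrist_force: [-4.3, -3.8, 15.0]
width: -0.0
grip_force: 6.9
```

Call:
carry_out(series="0.0035 -0.0028 0 0;0.0035 -0.0028 0 0;0.0035 -0.0028 0 0;0.0035 -0.0028 0 0;0.0035 -0.0028 0 0;0.0035 -0.0028 0 0;0.0035 -0.0028 0 0;0.0035 -0.0028 0 0;0.0035 -0.0028 0 0;0.0035 -0.0028 0 0;0.0035 -0.0028 0 0;0.0035 -0.0028 0 0;0.0035 -0.0028 0 0;0.0035 -0.0028 0 0;0.0035 -0.0028 0 0;0.0035 -0.0028 0 0;0.0035 -0.0028 0 0;0.0035 -0.0028 0 0;0.0035 -0.0028 0 0;0 0 0 0")

```text
time: 10.65
tool_pos: [0.6793, 0.0176, 0.0552]
tcp_rot: [2.835, 1.344, 0.003]
wrist_force: [-4.6, -5.1, 13.9]
width: -0.002
grip_force: 6.4
```

Call:
carry_out(series="0.0031 -0.0025 0 0;0.0031 -0.0025 0 0;0.0031 -0.0025 0 0;0.0023 -0.0019 0 0;0.0023 -0.0019 0 0;0.0015 -0.0013 0 0;0 0 0 0")

```text
time: 11.52
tool_pos: [0.685, 0.0127, 0.0548]
tcp_rot: [-2.826, -1.338, 0.019]
wrist_force: [-28.6, 14.8, 32.0]
width: -0.0
grip_force: 19.7
```

```bash
cat >> h.py <<'E'
o=np.array([.5656,.0354]);_a=np.radians(50.7);ex=np.array([np.cos(_a),np.sin(_a)]);ey=np.array([-ex[1],ex[0]])
def st():
    s=bot.read_state();p=s["tool_pos"];f=s["wrist_force"]
    print("t %.2f rail x %.4f y %.4f z %.4f  F %.1f %.1f %.1f"%(s["time"],(p[:2]-o)@ex,(p[:2]-o)@ey,p[2],f[:2]@ex,f[:2]@ey,f[2]))
def raily(W): return np.stack([(W[...,:2]-o)@ex,(W[...,:2]-o)@ey,W[...,2]],-1)
E
python3 - <<'E'
from h import *
st()
T=wpose(); im,d=eyes.read_camera("wrist"); Q=raily(wcloud(T,d)); np.save("q4.npy",Q)
cv2.imwrite("pics/w4.png",im)
E
```

```text
t 11.53 rail x 0.0581 y -0.1067 z 0.0548  F -6.7 31.5 32.0
```

View pics/w4.png

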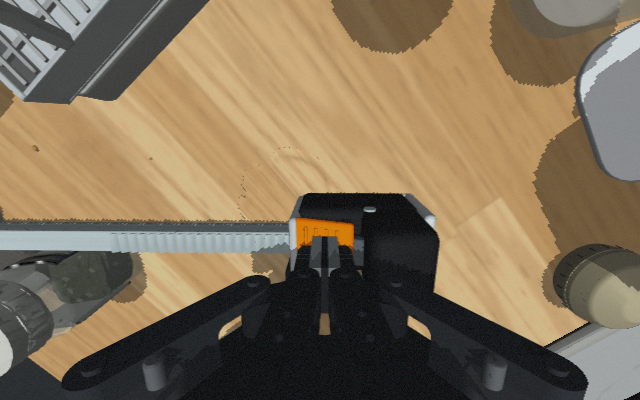

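```bash
python3 - <<'E'
from h import *
np.set_printoptions(precision=4,suppress=True)
Q=np.load("q4.npy")
B=Q[195:270,355:445].reshape(-1,3); B=B[(B[:,2]>.08)&(B[:,2]<.095)]
print(np.percentile(B,[1,50,99],0))
O=Q[215:250,286:356]; im=cv2.imread("pics/w4.png")[215:250,286:356]
h=cv2.cvtColor(im,cv2.COLOR_BGR2HSV); m=(h[...,0]>8)&(h[...,0]<25)&(h[...,1]>180)&(O[...,2]>.055)
print(np.percentile(O[m],[1,50,99],0))
E
```

```text
[[ 0.0587 -0.1597  0.0804]
 [ 0.0694 -0.1434  0.0869]
 [ 0.0775 -0.1281  0.0888]]
[[ 0.0584 -0.1217  0.0588]
 [ 0.0692 -0.1053  0.0641]
 [ 0.0745 -0.0909  0.0713]]
```

The stop has moved about 114 mm, so its value is about 0.131, and 31 N of resistance confirms it is at the end. Lifting straight up.

Call:
carry_out(series="0 0 0.004 0;0 0 0.01 0;0 0 0.03 0;0 0 0.05 0;0 0 0.04 0;0 0 0 0")

```text
time: 12.32
tool_pos: [0.6966, 0.0067, 0.1915]
tcp_rot: [2.835, 1.343, 0.014]
wrist_force: [-0.0, 0.4, 0.7]
width: -0.001
grip_force: 0.0
```

```bash
python3 - <<'E'
from h import *
np.set_printoptions(precision=4,suppress=True)
st()
im,d=eyes.read_camera("top"); Q=raily(cloud("top",d)); hsv=cv2.cvtColor(im,cv2.COLOR_BGR2HSV)
cv2.imwrite("pics/t5.png",cv2.resize(im[90:260,250:460],None,fx=3,fy=3))
B=Q[150:230,380:450].reshape(-1,3); B=B[(B[:,2]>.03)&(B[:,2]<.08)]; print("bowl",np.percentile(B,[1,50,99],0))
K=B[B[:,2]>.066]; print("knob",K.mean(0),len(K))
Q0=raily(cloud("top",np.load("top0.npy"))) 
for n,q in(("old",Q0),("new",Q)):
    m=(abs(q[...,0]+.005)<.018)&(q[...,2]>.045)&(q[...,2]<.066)&(q[...,1]<.043)&(q[...,1]>-.11); print(n,"plate",q[m].mean(0) if m.any() else 0,m.sum())
E
```

```text
t 12.32 rail x 0.0608 y -0.1196 z 0.1915  F 0.3 0.3 0.7
bowl [[-0.1277 -0.0918  0.0312]
 [-0.0608 -0.0364  0.0435]
 [ 0.011  -0.0142  0.0606]]
knob [nan nan nan] 0
old plate [-0.0055  0.0272  0.0562] 71
new plate [-0.0048 -0.0874  0.0553] 79<stdin>:7: RuntimeWarning: Mean of empty slice.
  ret = um.true_divide(
```

View pics/t5.png

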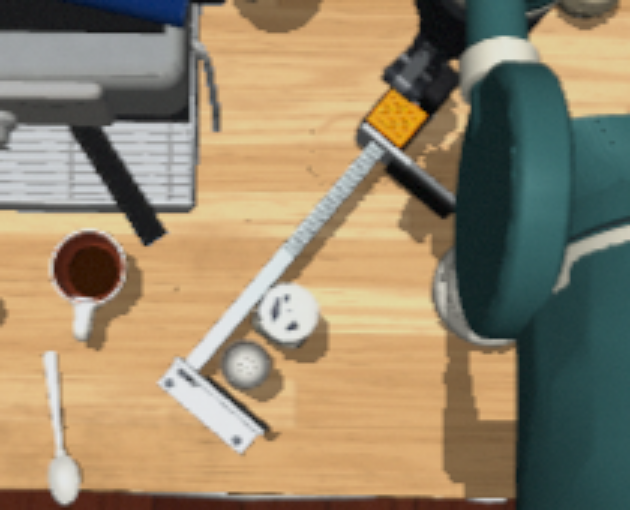

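The stop plate moved 115 mm, so it is at the very end. Moving to the bowl's outer side.

Call:
carry_out(series="-0.0185 -0.0325 0 0;-0.0185 -0.0325 0 0;-0.0185 -0.0325 0 0;-0.0185 -0.0325 0 0;0 0 -0.04 0;0 0 -0.03 0;0 0 0 0;0 0 0 0")

```text
time: 13.38
tool_pos: [0.6191, -0.1229, 0.1156]
tcp_rot: [-2.839, -1.345, 0.001]
wrist_force: [0.6, -0.3, 0.9]
width: 0.001
grip_force: 0.0
```

```bash
python3 - <<'E'
from h import *
np.set_printoptions(precision=4,suppress=True)
st(); s=bot.read_state(); p=s["tool_pos"]; t=raily(p[None])[0]
im,d=eyes.read_camera("scene"); Q=raily(cloud("scene",d))-t; 
m=(np.hypot(Q[...,0],Q[...,1])<.11)&(Q[...,2]>-.06)&(Q[...,2]<.15)
q=Q[m]
for lo in np.arange(-.04,.13,.01):
    k=q[(q[:,2]>=lo)&(q[:,2]<lo+.01)]
    if len(k): print("%.2f n%d x %.3f..%.3f y %.3f..%.3f"%(lo,len(k),*np.percentile(k[:,0],[2,98]),*np.percentile(k[:,1],[2,98])))
T=wpose(); im,d=eyes.read_camera("wrist"); Q=raily(wcloud(T,d))
for name in["sugar_center"]:
    r=spot_in("wrist",name); print(r[:1])
m=(Q[...,2]>.03)&(Q[...,2]<.078)&(abs(Q[...,0]+.087)<.07)&(abs(Q[...,1]+.055)<.07)
print("bowl",np.percentile(Q[m],[0.5,50,99.5],0),m.sum()); k=Q[m];k=k[k[:,2]>.066];print("knob",k.mean(0) if len(k) else 0)
cv2.imwrite("pics/w6.png",im)
E
```

```text
t 13.38 rail x -0.0886 y -0.1417 z 0.1156  F 0.2 -0.7 0.9
0.01 n20 x -0.009..0.010 y -0.002..0.012
0.02 n29 x -0.007..0.011 y -0.002..0.016
0.03 n33 x -0.006..0.011 y -0.004..0.017
0.04 n27 x -0.006..0.011 y -0.007..0.015
0.05 n33 x -0.010..0.013 y -0.028..0.031
0.06 n62 x -0.010..0.013 y -0.036..0.037
0.07 n59 x -0.011..0.016 y -0.040..0.047
0.08 n81 x -0.011..0.017 y -0.046..0.054
0.09 n89 x -0.009..0.017 y -0.055..0.062
0.10 n107 x -0.009..0.020 y -0.055..0.063
0.11 n99 x -0.008..0.020 y -0.032..0.047
0.12 n55 x -0.010..0.012 y -0.016..0.041
[{'rect': [228.6, 206.1, 113.9, 112.4], 'score': 0.62}]
bowl [[-0.1343 -0.1058  0.0316]
 [-0.0835 -0.0671  0.0523]
 [-0.0186 -0.0178  0.0729]] 9370
knob [-0.0912 -0.0611  0.0709]
```

View pics/w6.png

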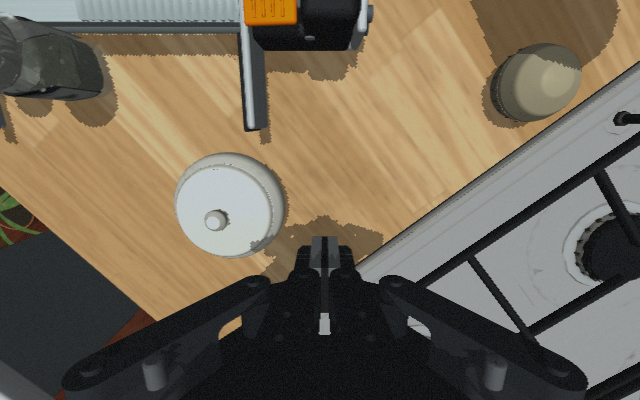

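The bowl's knob shows at (216,220), giving a centre at about rail (-91,-61) mm, with the finger clear on its -y side. Descend, then push 63 mm along rail +y.

Call:
carry_out(series="-0.0016 -0.002 -0.03 0;0 0 -0.035 0;0 0 -0.0285 0;0 0 0 0;-0.0058 0.0047 0 0;-0.0058 0.0047 0 0;-0.0039 0.0032 0 0;-0.0039 0.0032 0 0;-0.0039 0.0032 0 0;-0.0039 0.0032 0 0;-0.0039 0.0032 0 0;-0.0039 0.0032 0 0;-0.0039 0.0032 0 0;-0.0039 0.0032 0 0;-0.0037 0.003 0 0;0 0 0 0")

```text
time: 15.52
tool_pos: [0.5707, -0.0866, 0.0224]
tcp_rot: [-2.839, -1.346, -0.0]
wrist_force: [1.2, -1.7, 3.3]
width: -0.002
grip_force: 1.6
```

```bash
cat >> h.py <<'E'
def bowl(cx,cy):
    T=wpose(); im,d=eyes.read_camera("wrist"); Q=raily(wcloud(T,d))
    m=(Q[...,2]>.064)&(Q[...,2]<.08)&(np.hypot(Q[...,0]-cx,Q[...,1]-cy)<.035)
    print("knob",np.median(Q[m],0) if m.any() else 0,m.sum()); return im,Q
E
python3 - <<'E'
from h import *
np.set_printoptions(precision=4,suppress=True)
st(); bowl(-.091,-.017)
E
```

```text
t 15.53 rail x -0.0912 y -0.0812 z 0.0224  F -0.5 -2.0 3.3
knob [-0.0903 -0.0275  0.0709] 903
```

Call:
carry_out(series="0.0155 -0.0127 0 0;0 0 0.04 0;0 0 0.05 0;-0.024 -0.0294 0 0;-0.0241 -0.0294 0 0;-0.032 0.0261 0 0;-0.0319 0.0261 0 0;0 0 0 0;0 0 0 0", jaw=0)

```text
time: 16.7
tool_pos: [0.474, -0.1061, 0.1117]
tcp_rot: [-2.838, -1.346, 0.001]
wrist_force: [0.4, 0.3, -0.5]
width: 0.495
grip_force: 0.0
```

```bash
python3 - <<'E'
from h import *
np.set_printoptions(precision=4,suppress=True)
st(); im,Q=bowl(-.091,-.02)
for n,c,lo in(("pepper",(.022,.067),.09),("salt",(.02,.117),.082)):
    m=(Q[...,2]>lo)&(Q[...,2]<.105)&(np.hypot(Q[...,0]-c[0],Q[...,1]-c[1])<.03); print(n,np.median(Q[m],0) if m.any() else 0)
cv2.imwrite("pics/w7.png",im)
s=bot.read_state(); t=raily(s["tool_pos"][None])[0]
im,d=eyes.read_camera("scene"); q=raily(cloud("scene",d))-t; q=q[(np.hypot(q[...,0],q[...,1])<.08)]
for lo in np.arange(-.02,.07,.01):
    k=q[(q[:,2]>=lo)&(q[:,2]<lo+.01)]
    if len(k): print("%.2f n%d x %.3f..%.3f y %.3f..%.3f"%(lo,len(k),*np.percentile(k[:,0],[2,98]),*np.percentile(k[:,1],[2,98])))
E
```

```text
t 16.70 rail x -0.1675 y -0.0187 z 0.1117  F 0.5 -0.2 -0.5
knob [-0.0943 -0.0257  0.0716] 493
pepper 0
salt 0
0.01 n31 x -0.011..0.011 y -0.025..0.031
0.02 n58 x -0.011..0.012 y -0.026..0.036
0.03 n66 x -0.010..0.011 y -0.028..0.036
0.04 n64 x -0.009..0.012 y -0.027..0.036
0.05 n52 x -0.007..0.013 y -0.046..0.051
0.06 n102 x -0.012..0.013 y -0.050..0.054
```

View pics/w7.png

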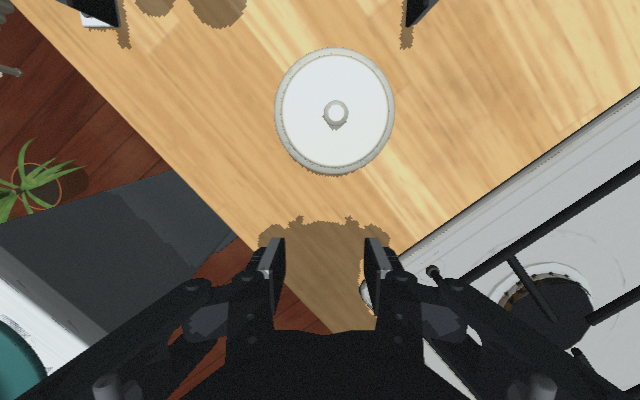

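The bowl stands ahead of the half-open fingers at (335,113), roughly central between them. Descending and cradling it toward the rails.

Call:
carry_out(series="0 0 -0.035 0;0 0 -0.035 0;0 0 -0.0235 0;0 0 0 0;0.0057 0.007 0 0;0.0038 0.0046 0 0;0.0032 0.0039 0 0;0.0032 0.0039 0 0;0.0032 0.0039 0 0;0.0032 0.0039 0 0;0.0032 0.0039 0 0;0.0032 0.0039 0 0;0.0032 0.0039 0 0;0.0032 0.0039 0 0;0.0032 0.0039 0 0;0 0 0 0")

```text
time: 18.8
tool_pos: [0.513, -0.059, 0.0186]
tcp_rot: [-2.838, -1.346, -0.001]
wrist_force: [-0.3, 0.2, 0.2]
width: 0.501
grip_force: 0.1
```

```bash
python3 - <<'E'
from h import *
np.set_printoptions(precision=4,suppress=True)
st(); bowl(-.05,-.019)
E
```

```text
t 18.80 rail x -0.1063 y -0.0191 z 0.0186  F -0.1 0.4 0.2
knob [-0.0551 -0.0177  0.0717] 1503
```

Call:
carry_out(series="0.0032 0.0039 0 0;0.0032 0.0039 0 0;0.0032 0.0039 0 0;0.0032 0.0039 0 0;0.0032 0.0039 0 0;0.0032 0.0039 0 0;0.0032 0.0039 0 0;0.0032 0.0039 0 0;0.0032 0.0039 0 0;0.0025 0.0031 0 0;0.0013 0.0015 0 0;0 0 0 0")

```text
time: 20.35
tool_pos: [0.5455, -0.0197, 0.0187]
tcp_rot: [2.839, 1.346, 0.0]
wrist_force: [0.3, -0.3, -1.0]
width: 0.502
grip_force: 0.2
```

```bash
python3 - <<'E'
from h import *
np.set_printoptions(precision=4,suppress=True)
st(); bowl(0,-.019)
E
```

```text
t 20.35 rail x -0.0553 y -0.0193 z 0.0187  F 0.0 -0.4 -1.0
knob [-0.0043 -0.018   0.0717] 1507
```

Not touching the rails yet; continue gently until force rises.

Call:
carry_out(series="0.0013 0.0015 0 0;0.0013 0.0015 0 0;0.0006 0.0008 0 0;0 0 0 0")

```text
time: 20.9
tool_pos: [0.5486, -0.016, 0.0187]
tcp_rot: [2.839, 1.346, 0.0]
wrist_force: [-0.4, -0.6, 0.9]
width: 0.5
grip_force: 0.5
```

```bash
python3 - <<'E'
from h import *
np.set_printoptions(precision=4,suppress=True)
st(); bowl(0,-.019)
E
```

```text
t 20.90 rail x -0.0505 y -0.0194 z 0.0187  F -0.7 -0.1 0.9
knob [ 0.0005 -0.0181  0.0717] 1503
```

Call:
carry_out(series="0.0013 0.0015 0 0;0.0013 0.0015 0 0;0 0 0 0")

```text
time: 21.32
tool_pos: [0.5499, -0.014, 0.0184]
tcp_rot: [2.838, 1.346, -0.005]
wrist_force: [-4.8, -6.4, 1.7]
width: 0.502
grip_force: 3.2
```

```bash
python3 - <<'E'
from h import *
np.set_printoptions(precision=4,suppress=True)
st(); bowl(0,-.019)
E
```

```text
t 21.32 rail x -0.0482 y -0.0191 z 0.0184  F -8.0 -0.3 1.7
knob [ 0.0023 -0.0182  0.0717] 1507
```

The bowl stands against the rails (8 N). Back off, lift, shut, and go behind the stop plate.

Call:
carry_out(series="-0.0095 -0.0116 0 0;-0.0095 -0.0116 0 0;0 0 0.05 0;0 0 0.05 0;0.0325 -0.004 0.01 0;0.0325 -0.004 0 0;0.0325 -0.004 0 0;0.0325 -0.004 0 0;0 0 0 0;0 0 0 0", jaw=-1)

```text
time: 22.62
tool_pos: [0.661, -0.0525, 0.1282]
tcp_rot: [-2.838, -1.344, 0.002]
wrist_force: [-0.6, -0.4, -0.3]
width: 0.0
grip_force: 0.0
```

```bash
python3 - <<'E'
from h import *
np.set_printoptions(precision=4,suppress=True)
st(); im,Q=bowl(0,-.019)
m=(abs(Q[...,0]+.005)<.015)&(Q[...,2]>.052)&(Q[...,2]<.066)&(Q[...,1]<-.07)&(Q[...,1]>-.11); print("plate",np.percentile(Q[m],[2,50,98],0) if m.any() else 0)
for n,c,lo in(("pepper",(.022,.067),.09),("salt",(.02,.117),.082)):
    m=(Q[...,2]>lo)&(Q[...,2]<.105)&(np.hypot(Q[...,0]-c[0],Q[...,1]-c[1])<.03); print(n,np.median(Q[m],0) if m.any() else 0)
E
```

```text
t 22.62 rail x -0.0076 y -0.1295 z 0.1282  F -0.7 0.2 -0.3
knob [ 0.0025 -0.0205  0.0713] 348
plate [[-0.0193 -0.0922  0.0524]
 [-0.0043 -0.0884  0.0583]
 [ 0.0094 -0.0826  0.0604]]
pepper [0.0224 0.0633 0.0975]
salt [0.014  0.0884 0.0966]
```

Call:
carry_out(series="0 0 -0.04 0;0 0 -0.04 0;0 0 -0.018 0;0 0 0 0;-0.0077 0.0063 0 0;-0.0077 0.0063 0 0;-0.0031 0.0025 0 0;-0.0031 0.0025 0 0;-0.0031 0.0025 0 0;-0.0031 0.0025 0 0;-0.0031 0.0025 0 0;0 0 0 0")

```text
time: 24.18
tool_pos: [0.6313, -0.0269, 0.031]
tcp_rot: [-2.839, -1.345, -0.001]
wrist_force: [3.4, -0.7, 2.3]
width: -0.001
grip_force: 1.6
```

```bash
python3 - <<'E'
from h import *
np.set_printoptions(precision=4,suppress=True)
st(); bowl(0,-.019)
E
```

```text
t 24.18 rail x -0.0065 y -0.0903 z 0.0310  F 1.7 -3.1 2.3
knob [ 0.0033 -0.0207  0.0711] 1063
```

Call:
carry_out(series="-0.0031 0.0025 0 0;-0.0031 0.0025 0 0;-0.0031 0.0025 0 0;-0.0031 0.0025 0 0;0 0 0 0")

```text
time: 24.85
tool_pos: [0.6187, -0.0168, 0.0306]
tcp_rot: [-2.839, -1.345, -0.0]
wrist_force: [3.4, -2.2, 1.4]
width: 0.002
grip_force: 1.7
```

```bash
python3 - <<'E'
from h import *
np.set_printoptions(precision=4,suppress=True)
st(); bowl(0,-.012)
E
```

```text
t 24.85 rail x -0.0068 y -0.0742 z 0.0306  F 0.4 -4.0 1.4
knob [ 0.0023 -0.0068  0.0712] 1053
```

Call:
carry_out(series="-0.0031 0.0025 0 0;-0.0023 0.0019 0 0;-0.0023 0.0019 0 0;0 0 0 0")

```text
time: 25.4
tool_pos: [0.6115, -0.011, 0.0306]
tcp_rot: [2.838, 1.345, 0.001]
wrist_force: [4.5, -1.9, 1.1]
width: 0.002
grip_force: 2.5
```

```bash
python3 - <<'E'
from h import *
np.set_printoptions(precision=4,suppress=True)
st(); bowl(0,-.0)
E
```

```text
t 25.40 rail x -0.0068 y -0.0649 z 0.0306  F 1.3 -4.7 1.1
knob [0.0019 0.0026 0.0711] 1057
```

Call:
carry_out(series="-0.0023 0.0019 0 0;-0.0023 0.0019 0 0;0 0 0 0")

```text
time: 25.82
tool_pos: [0.607, -0.0073, 0.0307]
tcp_rot: [2.838, 1.345, 0.001]
wrist_force: [5.2, -2.1, 0.9]
width: -0.001
grip_force: 2.6
```

```bash
python3 - <<'E'
from h import *
np.set_printoptions(precision=4,suppress=True)
st(); bowl(0,.005)
E
```

```text
t 25.82 rail x -0.0068 y -0.0591 z 0.0307  F 1.7 -5.4 0.9
knob [0.0015 0.0084 0.0712] 1050
```

Call:
carry_out(series="-0.0016 0.0013 0 0;-0.0016 0.0013 0 0;0 0 0 0")

```text
time: 26.25
tool_pos: [0.6042, -0.0049, 0.0307]
tcp_rot: [2.837, 1.345, 0.002]
wrist_force: [6.3, -2.9, -0.4]
width: 0.002
grip_force: 3.3
```

```bash
python3 - <<'E'
from h import *
np.set_printoptions(precision=4,suppress=True)
st(); bowl(0,.008)
E
```

```text
t 26.25 rail x -0.0068 y -0.0554 z 0.0307  F 1.7 -6.7 -0.4
knob [0.0005 0.012  0.071 ] 1055
```

Call:
carry_out(series="-0.0016 0.0013 0 0;0 0 0 0;0 0 0 0")

```text
time: 26.68
tool_pos: [0.6038, -0.0046, 0.0308]
tcp_rot: [2.835, 1.344, 0.005]
wrist_force: [8.0, -6.5, -2.8]
width: -0.001
grip_force: 5.3
```

```bash
python3 - <<'E'
from h import *
np.set_printoptions(precision=4,suppress=True)
st(); bowl(0,.01)
E
```

```text
t 26.68 rail x -0.0067 y -0.0549 z 0.0308  F 0.1 -10.3 -2.8
knob [0.0001 0.0123 0.071 ] 1059
```

Packed (force up to 10 N with no motion). Back off and check whether the bowl was squeezed off the rails.

Call:
carry_out(series="0.0155 -0.0127 0 0;0 0 0.045 0;0 0 0.045 0;-0.033 -0.006 0.01 0;-0.033 -0.006 0 0;-0.033 -0.006 0 0;-0.0335 -0.0066 0 0;0 0 0 0;0 0 0 0", jaw=0)

```text
time: 27.85
tool_pos: [0.4845, -0.0403, 0.1303]
tcp_rot: [-2.838, -1.344, 0.001]
wrist_force: [0.0, -0.3, 0.5]
width: 0.501
grip_force: 0.0
```

```bash
python3 - <<'E'
from h import *
np.set_printoptions(precision=4,suppress=True)
st(); im,Q=bowl(0,.012); cv2.imwrite("pics/w8.png",im)
m=(abs(Q[...,0]+.005)<.015)&(Q[...,2]>.052)&(Q[...,2]<.066)&(Q[...,1]<-.03)&(Q[...,1]>-.06); print("plate",np.percentile(Q[m],[2,50,98],0) if m.any() else 0)
E
```

```text
t 27.85 rail x -0.1100 y 0.0148 z 0.1303  F -0.2 -0.2 0.5
knob [-0.003   0.0148  0.0717] 472
plate [[-0.0195 -0.041   0.0524]
 [-0.0047 -0.0359  0.058 ]
 [ 0.0094 -0.0316  0.0607]]
```

View pics/w8.png

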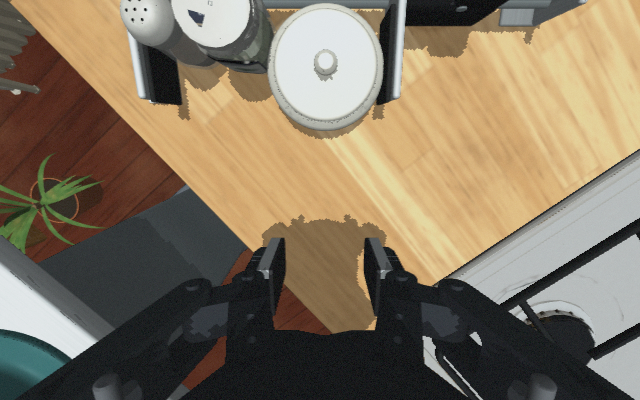

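The row is packed (salt, pepper, bowl, stop); the bowl may be about 3 mm off the rails. Nudging it back in with the cradle.

Call:
carry_out(series="0 0 -0.04 0;0 0 -0.04 0;0 0 -0.032 0;0.0095 0.0116 0 0;0.0095 0.0116 0 0;0.0063 0.0077 0 0;0.0063 0.0077 0 0;0.0025 0.0031 0 0;0.0013 0.0015 0 0;0.0013 0.0015 0 0;0 0 0 0")

```text
time: 29.28
tool_pos: [0.5211, 0.0041, 0.0186]
tcp_rot: [-2.839, -1.345, 0.001]
wrist_force: [0.7, 0.1, -0.3]
width: 0.499
grip_force: 0.2
```

```bash
python3 - <<'E'
from h import *
np.set_printoptions(precision=4,suppress=True)
st(); bowl(0,.014)
E
```

```text
t 29.27 rail x -0.0525 y 0.0146 z 0.0186  F 0.5 -0.5 -0.3
knob [-0.0014  0.0145  0.0717] 1503
```

Call:
carry_out(series="0.0013 0.0015 0 0;0.0013 0.0015 0 0;0.0013 0.0015 0 0;0 0 0 0")

```text
time: 29.82
tool_pos: [0.5244, 0.0068, 0.0185]
tcp_rot: [2.837, 1.346, -0.005]
wrist_force: [-2.4, -9.0, 2.9]
width: 0.501
grip_force: 4.7
```

```bash
python3 - <<'E'
from h import *
np.set_printoptions(precision=4,suppress=True)
st(); bowl(0,.014)
E
```

```text
t 29.82 rail x -0.0482 y 0.0138 z 0.0185  F -8.5 -3.8 2.9
knob [0.0018 0.0141 0.0718] 1497
```

Call:
carry_out(series="-0.0095 -0.0116 0 0;-0.0127 -0.0155 0 0;-0.0167 -0.0205 0 0;0 0 0.04 0;0 0 0.04 0;0 0 0.032 0;0 0 0 0;0 0 0 0")

```text
time: 30.88
tool_pos: [0.4853, -0.0391, 0.1299]
tcp_rot: [-2.839, -1.344, 0.001]
wrist_force: [-0.6, 0.9, -1.2]
width: 0.506
grip_force: 0.0
```

```bash
python3 - <<'E'
from h import *
np.set_printoptions(precision=4,suppress=True)
st(); im,Q=bowl(0,.014); cv2.imwrite("pics/w9.png",cv2.resize(im[0:150,100:440],None,fx=2.3,fy=2.3))
m=(abs(Q[...,0]+.005)<.015)&(Q[...,2]>.052)&(Q[...,2]<.066)&(Q[...,1]<-.03)&(Q[...,1]>-.06); print("plate",np.percentile(Q[m],[2,50,98],0) if m.any() else 0)
E
```

```text
t 30.88 rail x -0.1085 y 0.0150 z 0.1299  F 0.3 1.0 -1.2
knob [-0.0001  0.0136  0.0716] 482
plate [[-0.0193 -0.0415  0.0524]
 [-0.0046 -0.0366  0.058 ]
 [ 0.0095 -0.0322  0.0607]]
```

View pics/w9.png

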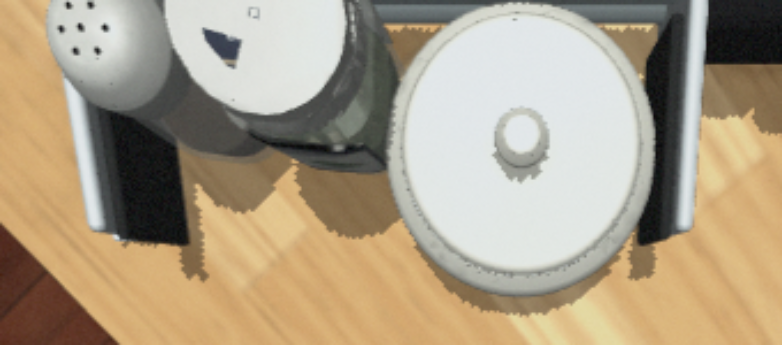

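The bowl stands against the rails, touching the pepper jar and the stop pad. Everything is upright and the arm is clear, so I'm handing in.

```bash
python3 -c "
from h import *
print(bot.finish_job())"
```

```text
the job is handed in; nothing more can be done
None
```

I handed the job in: the stop was pushed back to the very end of its bar, the bowl pushed against the back rails beside the two jars, and the stop pushed up until the row packed. That last push squeezed the bowl about 3 mm off the rails, so I pressed it back. I didn't push the stop again, but it still looked snug in the last picture.

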